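# Get the transformer out from behind the capacitors

### The arm

A 6-joint arm with a two-finger parallel gripper is mounted at the origin on a cart in front of the work surface, level with it; the furniture and walls round the work are solid. World frame = base frame: x ahead of the robot, y to its left, z up, the work surface at z = 0. Lengths are in m, angles in rad, forces in N, time in s.
With the tool pointing down it reaches from about 0.275 to 0.75 m from the base axis. Payload 10.2 kg.
Tool frame: the origin (TCP) lies on the centre line of the jaws, within the pads' length; the fingertips stand 14 mm ahead of it and the grasp point (between the pads) lies 5 mm behind it; z points along the fingers, y is the line along which they close (so a half turn about z gives the same grasp; the last joint's range is limited). The gripper opens to 85 mm and grips with 20 to 120 N. Pads are 22 mm wide; open, the fingers measure 114 mm over their backs; the gripper's body (76 mm by 85 mm) begins 54 mm behind the grasp point. The pads swing forward as they close: fully open they stand 13 mm farther back than shut.
Start: joints at [-0.223, 0.313, 1.498, -0, 1.331, -0.223], TCP at [0.525, -0, 0.245] pointing down, gripper open.
Joint ranges: [-2.94, 2.94], [-0.97, 2.17], [0.19, 2.56], [-1.23, 4.37], [0.02, 3.11], [-2.88, 2.88]. Speed limits (rad/s): [2.39, 2.39, 3.01, 3.14, 3.14, 3.14].

### API

Orientations are given as a unit quaternion [w, x, y, z].
In Python, from plant import robot gives the robot as it stands.
- The arm moves only by the tool drive_tool, never from a script. Its argument "commands" is a list of rows, each a list of 5 numbers: the finger opening in m, from 0 to 0.0854, then the shift along the tool's x, y, z in m, then the turn about the tool's z in rad. A call has 1 to 8 rows; each row is the pose to reach, as a shift and turn from the pose commanded when the call began, along the tool's axes at that moment; what a row does not reach only later rows make up. A row lasts 1/10 s, in which the tool goes at most 50 mm and 8.59 degrees, less where a joint would pass 70% of its speed; a pose out of reach is approached as far as the arm can. A call with a gripper value outside its range is refused whole. The fingers move at their own pace and stop on an object; "newtons" is the grip in N (left out, the last holds). Time passes only in rows, so rows that repeat a pose let the fingers close. It gives the time, the measured TCP pose, the force, the opening and the grip force at its end, in the units of the state.
- robot.state(): the state, without advancing time (a new reading comes with each control period).
- robot.capture(name): name is "scene" or "side" or "wrist"; returns a dict with "img" (480x640x3 uint8, red, green, blue), "fx", "fy", "cx", "cy" (pixels), "rvec" (rotation vector, rad) and "tvec" (3), from world to camera coordinates, as OpenCV has them; the wrist camera has in their place "mount" (4x4, takes a point from camera to tool coordinates, whose origin is the TCP and whose axes are the flange's). Camera axes: x right, y down, z forward; pixel columns grow to the right and rows downward; lengths in m; the calibration is good to about 2 mm. A picture is of the moment at which its call begins: read the wrist's pose just before it. There is no depth.
- robot.finish_job(): hands the job in; it is judged then, once.
The state is a dict: "time": time; "qpos": joint angles; "joint_velocities": joint speeds; "effort": joint torques, N m; "tcp_pos": TCP position; "ee_rot": TCP orientation; "wrist_force": force on the tool from outside, world axes, zero at the start; "ft_torque": the same for the moment, N m; "width": finger opening in m; "grasp_force": force on a finger pad.
Only numpy, scipy, OpenCV 4.12 (cv2) and the standard library are available. Lean on these libraries where they do the work, as an engineer would, in place of code of your own. Each camera call takes 0.05 s, during which the arm holds its last target. There are 200 camera calls.

### The job

The transformer is wanted from the bay at the back of the steel rack: first move both capacitors in front of it onto the black side tray, and only then set the transformer in the middle of the outline on the aluminium plate, square to it (either way round). Afterwards put each capacitor back on the very spot on the rack that it came from; set things down without dropping them, keep the capacitors upright, and leave the tape, bottle and spool alone.

Things in the scene. Friction and masses are not known exactly. Their poses are not given: they have to be found in the camera images.
- rack: Fixed steel rack. Origin on the bench; +x points to its rear. Base plate 4 mm thick, x -50 to 115, y +-62 mm. Cheeks 54 mm high at y +-45 (x 14 to 92) flank the rear bay, 86 mm clear, no room for fingers beside the transformer. Rear lip at x 114, 12 mm high. Two dark ring marks at x -16, y +-32: a capacitor starts within 3 mm of each centre; which is where varies.
- side_tray: Fixed shallow black plastic tray, 150 mm (x) by 170 mm (y), rim 8 mm high and 3 mm thick, floor 3 mm thick; origin at the centre of its underside on the bench. The side area for the capacitors. Lies left or right of the rack.
- chassis_plate: Fixed aluminium plate, 120 (x) by 130 (y) by 5 mm, with corner screw heads 3 mm high (x +-51, y +-56) and a scribed outline 66 (x) by 80 mm (y) round its middle; origin at the centre of its underside. The transformer belongs in the outline, its x along the plate's x. On the other side of the rack from the tray.
- transformer: Small black mains transformer with an orange coil side, 56 mm (x) by 70 mm (y) by 44 mm high, about 0.34 kg; origin at the centre of its underside, z up. Starts in the rear bay of the rack, centred about 45 mm behind the rack's origin, its x along the rack's x; to be gripped over its 56 mm, one finger in front and one behind.
- cap_big: Squat dark blue capacitor with a pale top, upright cylinder 35 mm across and 50 mm high, 40 g; origin at the centre of its underside, z up. Starts on one ring mark of the rack.
- cap_old: Tall whitish capacitor, upright cylinder 32 mm across and 75 mm high, 70 g; origin at the centre of its underside, z up. Starts on the other ring mark of the rack. It stands with a clear gap of 26 to 35 mm beside the squat one and 25 mm taller, so a gripper reaching low for the squat one may strike it.
- tape_black: Bystander: roll of black tape lying flat, 58 mm across, 19 mm high, between robot and rack; origin at the centre of its underside. Leave alone.
- flux_bottle: Bystander: small brown dropper bottle, 34 mm across, 102 mm high, far left; origin at the centre of its underside. Leave alone.
- solder_spool: Bystander: standing spool of solder wire, 52 mm across, 45 mm high, far right; origin at the centre of its underside. Leave alone.

How it is judged:
On the way, in this order (a step that is already met when the one before it is completed fails the run):
1. both capacitors stand released on the side tray while the transformer still stands in its bay (x of cap_big in the frame of side_tray between -0.072 and 0.072 m and y of cap_big in the frame of side_tray between -0.082 and 0.082 m and z of each of cap_big, cap_old in the frame of side_tray below 0.012 m and angle between each of cap_big, cap_old's own z axis and vertical below 0.12 rad and linear speed of each of cap_big, cap_old below 0.02 m/s and contact force between the fingers and cap_big below 0.05 N and x of cap_old in the frame of side_tray between -0.072 and 0.072 m and y of cap_old in the frame of side_tray between -0.082 and 0.082 m and contact force between the fingers and cap_old below 0.05 N and distance of transformer from where it was at the start of the episode below 0.015 m), for 0.2 s.
2. the transformer stands released in the middle of the chassis plate, square to it, while both capacitors wait on the tray (x of transformer in the frame of chassis_plate between -0.015 and 0.015 m and y of transformer in the frame of chassis_plate between -0.015 and 0.015 m and z of transformer in the frame of chassis_plate below 0.01 m and angle between the x axis of transformer and the x axis of chassis_plate, either way round below 0.2 rad and angle between each of transformer, cap_big, cap_old's own z axis and vertical below 0.12 rad and linear speed of transformer below 0.02 m/s and contact force between the fingers and transformer below 0.05 N and x of cap_big in the frame of side_tray between -0.072 and 0.072 m and y of cap_big in the frame of side_tray between -0.082 and 0.082 m and z of each of cap_big, cap_old in the frame of side_tray below 0.012 m and x of cap_old in the frame of side_tray between -0.072 and 0.072 m and y of cap_old in the frame of side_tray between -0.082 and 0.082 m), for 0.2 s.
At the end, for the whole second after the job is handed in: The transformer stands on the chassis plate within 15 mm of its centre along each axis and within 0.2 rad of square (either way round); each capacitor stands upright within 15 mm of where it stood at the start; all released and at rest (x of transformer in the frame of chassis_plate between -0.015 and 0.015 m and y of transformer in the frame of chassis_plate between -0.015 and 0.015 m and z of transformer in the frame of chassis_plate below 0.01 m and angle between the x axis of transformer and the x axis of chassis_plate, either way round below 0.2 rad and angle between each of transformer, cap_big, cap_old's own z axis and vertical below 0.12 rad and linear speed of each of transformer, cap_big, cap_old below 0.02 m/s and distance of each of cap_big, cap_old from where it was at the start of the episode below 0.015 m); the robot touches nothing.
It fails at once if a bystander (tape, bottle or spool) is moved more than 20 mm (distance of any of tape_black, flux_bottle, solder_spool from where it was at the start of the episode above 0.02 m).
It fails at once if a capacitor is tipped over (more than 0.6 rad) (angle between any of cap_big, cap_old's own z axis and vertical above 0.6 rad).
It fails at once if a capacitor or the transformer is dropped (free of the fingers and faster than 0.7 m/s, a fall of some 25 mm) ((contact force between the fingers and cap_big below 0.05 N and linear speed of cap_big above 0.7 m/s) or (contact force between the fingers and cap_old below 0.05 N and linear speed of cap_old above 0.7 m/s) or (contact force between the fingers and transformer below 0.05 N and linear speed of transformer above 0.7 m/s)).
It also fails if it takes over 115 s, if anything falls off the work surface, if the arm or the gripper's body presses on something with over 40 N, if the wrist force passes 120 N, or if a joint passes its speed limit or range.

## Working session

There is one attempt and no reset: what is moved stays moved. The work goes in short steps, Python scripts to look and compute and a tool call to move; the robot and the scene stay as the last step left them, time stands still between calls to the robot, and variables do not carry over. Pictures are saved under pics/ and viewed, at most 14 in all, crops included, and the job is handed in when it is done.

Besides the shell and the picture viewer there is one more tool, called in YAML: its name, and indented under it one key for each argument. drive_tool: Moves the arm, as the interface text tells. Its arguments: {"type":"object","properties":{"commands":{"type":"array"},"newtons":{"type":"number"}},"required":["commands"]}

```bash
mkdir -p pics; ls; python3 - <<'E'
from plant import robot
import cv2
print(robot.state())
for n in("scene","side"):
    c=robot.capture(n); cv2.imwrite(f"pics/{n}0.png",c["img"][:,:,::-1]); print({k:v for k,v in c.items() if k!="img"})
E
```

```text
pics
{'time': 0.0, 'qpos': array([-2.23414853e-01,  3.13463412e-01,  1.49846345e+00, -1.57481187e-05,
        1.33102281e+00, -2.23420931e-01]), 'joint_velocities': array([-2.18585972e-04,  1.01272072e-03, -7.51977115e-05, -1.50184749e-03,
        1.15986220e-03,  6.83441488e-04]), 'effort': array([-5.78409599e-04, -4.12261176e+01, -2.59742296e+01, -3.58453699e-04,
        4.11797926e-03, -1.23038126e-05]), 'tcp_pos': array([5.24745464e-01, 3.40833518e-05, 2.44718287e-01]), 'ee_rot': array([-5.70077898e-04,  7.07103144e-01,  7.07110093e-01, -3.68022150e-04]), 'wrist_force': array([-0.02681317, -0.74482916, -0.08158771]), 'ft_torque': array([-0.00150478,  0.0049777 , -0.07141003]), 'grasp_force': 0.0, 'width': 0.08530518516109849}
{'fx': 441.32910701744674, 'fy': 441.32910701744674, 'cx': 321.55418843845274, 'cy': 245.8918553673019, 'rvec': array([ 2.14330495, -0.74360293,  0.33492397]), 'tvec': array([-0.42891894,  0.24715993,  0.70217197])}
{'fx': 443.62084610793596, 'fy': 443.62084610793596, 'cx': 324.8134449023928, 'cy': 239.8766371118481, 'rvec': array([ 2.06144908, -0.36553585,  0.20954118]), 'tvec': array([-0.51521904,  0.1171613 ,  0.80076614])}
```

View pics/scene0.png

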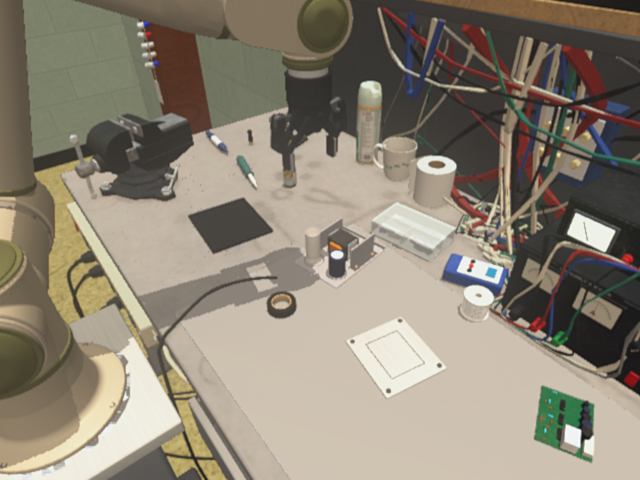

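View pics/side0.png

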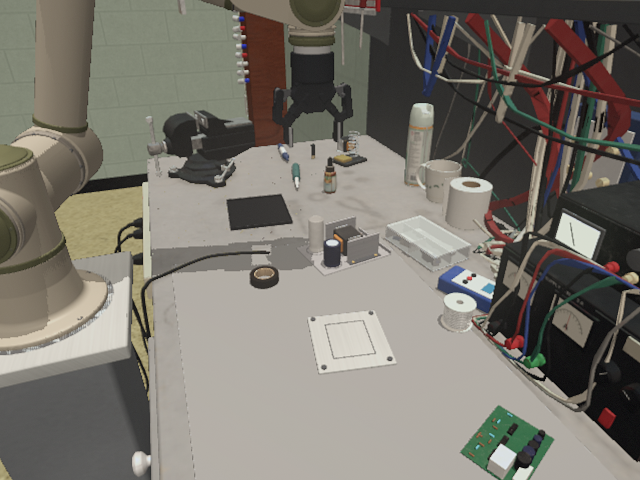

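The scene view shows the tray at about (230,225), the white cap at (313,243), the blue cap at (337,262), the transformer behind them at about (343,243), the plate at (396,355) and the tape at (281,304). The side view has the tray at (259,211), the caps at (316,233) and (332,253), and the plate at (350,340). I'll enlarge crops of both.

```bash
cat > h.py <<'E'
import numpy as np,cv2
from plant import robot
from scipy.spatial.transform import Rotation as R
def cam(n):
    s=robot.state(); c=robot.capture(n)
    K=np.array([[c["fx"],0,c["cx"]],[0,c["fy"],c["cy"]],[0,0,1]])
    if "mount" in c:
        q=s["ee_rot"]; T=np.eye(4); T[:3,:3]=R.from_quat([*q[1:],q[0]]).as_matrix(); T[:3,3]=s["tcp_pos"]
        W=np.linalg.inv(T@c["mount"]); Rm,t=W[:3,:3],W[:3,3]
    else: Rm,t=cv2.Rodrigues(c["rvec"])[0],c["tvec"]
    return c["img"],K,Rm,t
def px2w(K,Rm,t,uv,z):
    d=Rm.T@np.linalg.inv(K)@np.array([*uv,1.]); o=-Rm.T@t
    return (o+d*(z-o[2])/d[2])[:2].round(4)
def w2px(K,Rm,t,p): 
    a=K@(Rm@np.asarray(p,float)+t); return (a[:2]/a[2]).round(1)
E
python3 - <<'E'
from h import *
a=cv2.imread("pics/scene0.png"); b=cv2.imread("pics/side0.png")
cv2.imwrite("pics/c1.png",np.vstack([cv2.resize(a[200:300,295:395],(600,600),interpolation=2)]))
im,K,Rm,t=cam("scene"); im2,K2,R2,t2=cam("side")
for n,l in {"tray corners":[(188,213),(236,199),(271,233),(221,251)],"plate":[(347,347),(401,318),(445,365),(388,395)]}.items():
    print(n,[px2w(K,Rm,t,p,.005) for p in l])
print("white top",px2w(K,Rm,t,(313,231),.079),"blue top",px2w(K,Rm,t,(337,253),.054))
print("side white",px2w(K2,R2,t2,(316,218),.079),"blue",px2w(K2,R2,t2,(332,242),.054))
print("plate side",[px2w(K2,R2,t2,p,.005) for p in[(307,317),(374,311),(395,363),(321,371)]])
s=robot.state();print(s["tcp_pos"])
i,K,Rm,t=cam("wrist"); cv2.imwrite("pics/w0.png",i[:,:,::-1])
E
```

```text
tray corners [array([0.393 , 0.3506]), array([0.5183, 0.3313]), array([0.5095, 0.1494]), array([0.3866, 0.1636])]
plate [array([ 0.4336, -0.2136]), array([ 0.5554, -0.225 ]), array([ 0.5373, -0.344 ]), array([ 0.4231, -0.3254])]
white top [0.5327 0.0134] blue top [ 0.5453 -0.0496]
side white [0.5315 0.0069] blue [ 0.5427 -0.058 ]
plate side [array([ 0.4411, -0.2052]), array([ 0.556 , -0.2301]), array([ 0.5321, -0.3531]), array([ 0.4222, -0.3298])]
[5.24850687e-01 2.09655180e-05 2.44941004e-01]
```

View pics/c1.png

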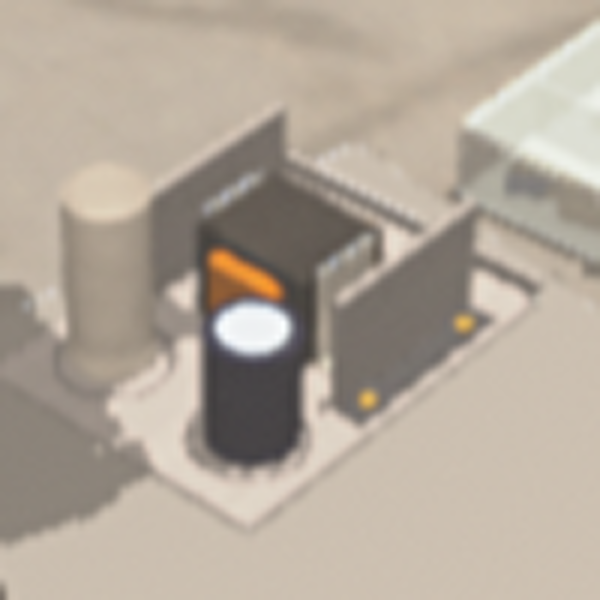

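View pics/w0.png

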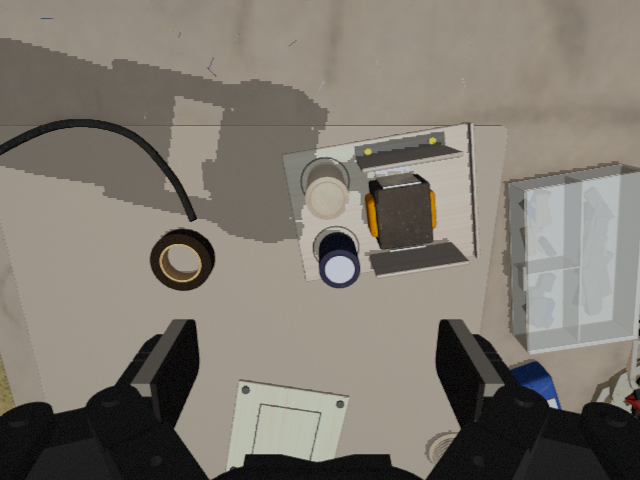

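The wrist view shows the rack corners at (284,155), (304,280) and (477,258). The white top is at (327,197), the blue top at (340,268) and the transformer top at about (403,211). The plate's front corners are at (239,381) and (349,396), and the tape is at (183,259).

```bash
python3 - <<'E'
from h import *
i,K,Rm,t=cam("wrist")
P=lambda l,z:[px2w(K,Rm,t,p,z) for p in l]
print("white",P([(327,197)],.079),"blue",P([(340,268)],.054))
print("rack",P([(284,155),(304,280)],.004), "lip ends",P([(469,123),(477,258)],.012))
print("trafo top corners",P([(370,182),(428,175),(435,240),(383,248)],.048))
print("plate",P([(239,381),(349,396)],.005))
print("plate outline near",P([(258,404),(322,412)],.005))
print("tape",P([(183,259)],.019))
E
```

```text
white [array([0.5317, 0.0154])] blue [array([ 0.5436, -0.0501])]
rack [array([0.4958, 0.0354]), array([ 0.5121, -0.0836])] lip ends [array([0.651 , 0.0628]), array([ 0.6726, -0.0576])]
trafo top corners [array([0.5661, 0.0202]), array([0.611 , 0.0257]), array([ 0.6214, -0.0278]), array([ 0.5791, -0.0348])]
plate [array([ 0.4429, -0.1989]), array([ 0.5587, -0.2179])]
plate outline near [array([ 0.4615, -0.2283]), array([ 0.5301, -0.2388])]
tape [array([ 0.403, -0.056])]
```

drive_tool:
  commands:
    - [0.085,0.015,0.007,0,1.2]
    - [0.085,0.015,0.007,0,1.2]
    - [0.085,0.015,0.007,0,1.2]
    - [0.085,0.015,0.007,0,1.2]
    - [0.085,0.015,0.007,0,1.2]
    - [0.085,0.015,0.007,0,1.2]
    - [0.085,0.015,0.007,0,1.2]
    - [0.085,0.015,0.007,0,1.2]

```text
time: 1.1
tcp_pos: [0.532, 0.015, 0.2452]
ee_rot: [-0.0, 0.983, 0.181, -0.0]
wrist_force: [-0.1, -0.1, 1.1]
width: 0.0851
grasp_force: 0.0
```

drive_tool:
  commands:
    - [0.085,0,0,0,0.205]
    - [0.085,0,0,0,0.205]
    - [0.06,0,0,0,0.205]
    - [0.06,0,0,0,0.205]
    - [0.06,0,0,0,0.205]

```text
time: 1.6
tcp_pos: [0.532, 0.015, 0.2452]
ee_rot: [-0.0, 0.997, 0.083, -0.0]
wrist_force: [-0.7, 0.8, 0.6]
width: 0.06
grasp_force: 0.0
```

```bash
python3 - <<'E'
from h import *
i,K,Rm,t=cam("wrist"); cv2.imwrite("pics/w1.png",i[:,:,::-1])
s=robot.state();print(s["time"],s["tcp_pos"],s["ee_rot"],s["qpos"],s["width"], -Rm.T@t)
E
```

```text
1.65 [0.53198725 0.01499295 0.24526258] [-1.65879093e-05  9.96524833e-01  8.32961958e-02 -3.64941623e-05] [-1.92135388e-01  3.28828224e-01  1.47601096e+00  1.24056125e-05
  1.33683273e+00  1.21187242e+00] 0.06018159412953064 [0.6127519  0.02910102 0.37152884]
```

View pics/w1.png

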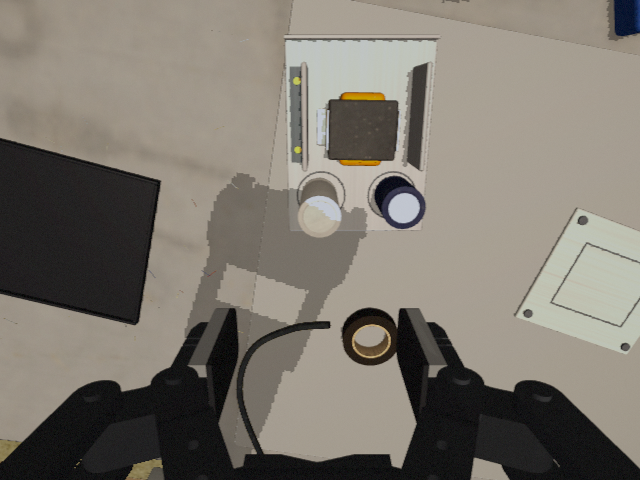

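The picture is aligned with the rack: lip (285,37)–(438,38) and front edge (290,231)–(422,231), with the white top at (320,215) and the blue top at (404,208). The tray's right corners are at (160,180) and (137,324). The plate screws are at (582,220), (528,314) and (625,347), and the transformer top spans (329,99)–(398,160).

```bash
python3 - <<'E'
from h import *
i,K,Rm,t=cam("wrist")
P=lambda l,z:[px2w(K,Rm,t,p,z) for p in l]
print("white",P([(320,215)],.079),"blue",P([(404,208)],.054))
print("rack",P([(290,231),(422,231)],.004), "lip ends",P([(285,37),(438,38)],.012))
print("trafo top corners",P([(329,99),(397,100),(398,160),(329,159)],.048))
print("tray",P([(160,180),(137,324)],.008))
print("screws",P([(582,220),(528,314),(625,347)],.007))
print("tape",P([(370,336)],.019))
E
```

```text
white [array([0.5338, 0.0133])] blue [array([ 0.5436, -0.0521])]
rack [array([0.4938, 0.0341]), array([ 0.5141, -0.0864])] lip ends [array([0.6533, 0.0611]), array([ 0.6726, -0.0572])]
trafo top corners [array([0.6137, 0.02  ]), array([ 0.6213, -0.0295]), array([ 0.5786, -0.0402]), array([0.5705, 0.0124])]
tray [array([0.5226, 0.1535]), array([0.3746, 0.169 ])]
screws [array([ 0.5493, -0.2264]), array([ 0.449 , -0.2093]), array([ 0.4293, -0.3184])]
tape [array([ 0.4059, -0.0582])]
```

drive_tool:
  commands:
    - [0.05,0.001,0,0.04,0]
    - [0.05,0.001,0,0.08,0]
    - [0.05,0.001,0,0.12,0]
    - [0.05,0.001,0,0.15,0]
    - [0.05,0.001,0,0.17,0]
    - [0.05,0.001,0,0.183,0]
    - [0.05,0.001,0,0.183,0]

```text
time: 2.4
tcp_pos: [0.5324, 0.0152, 0.0611]
ee_rot: [-0.0, 0.997, 0.083, -0.001]
wrist_force: [-0.1, 0.6, 0.2]
width: 0.05
grasp_force: 0.0
```

drive_tool:
  commands:
    - [0.0,0,0,0,0]
    - [0.0,0,0,0,0]
    - [0.0,0,0,0,0]
    - [0.0,0,0,0,0]
    - [0.0,0,0,0,0]
    - [0.0,0,0,0,0]
  newtons: 25

```text
time: 3.0
tcp_pos: [0.5337, 0.015, 0.0633]
ee_rot: [0.0, 0.997, 0.083, 0.001]
wrist_force: [-0.6, -0.1, 5.8]
width: 0.031
grasp_force: 28.0
```

drive_tool:
  commands:
    - [0.0,0,0,-0.02,0]
    - [0.0,0,0,-0.05,0]
    - [0.0,0,0,-0.09,0]
    - [0.0,0,0,-0.09,0]
    - [0,0,-0.03,-0.09,0]
    - [0,0.002,-0.07,-0.09,0]
    - [0,0.005,-0.11,-0.09,0]
    - [0,0.009,-0.15,-0.09,0]

```text
time: 3.8
tcp_pos: [0.5164, 0.166, 0.1517]
ee_rot: [0.0, 0.997, 0.083, -0.0]
wrist_force: [1.1, 0.1, -1.0]
width: 0.0312
grasp_force: 27.3
```

drive_tool:
  commands:
    - [0,0,-0.04,0,0]
    - [0,0,-0.08,0,0]
    - [0,0,-0.11,0,0]
    - [0,0,-0.124,0,0]
    - [0,0,-0.124,0,0]
    - [0,0,-0.124,0.03,0]
    - [0,0,-0.124,0.05,0]
    - [0,0,-0.124,0.05,0]

```text
time: 4.6
tcp_pos: [0.4957, 0.2849, 0.0996]
ee_rot: [0.001, 0.997, 0.082, -0.003]
wrist_force: [-0.6, 0.4, -1.5]
width: 0.031
grasp_force: 27.3
```

```bash
python3 - <<'E'
from h import *
i,K,Rm,t=cam("side"); cv2.imwrite("pics/s2.png",cv2.resize(i[100:300,180:420,::-1],(720,600)))
for p in [(0,0,.003),(.075,-.085,.008),(.075,.085,.008),(-.075,.085,.008),(-.075,-.085,.008)]:
    c,s=np.cos(-.104),np.sin(-.104); u=w2px(K,Rm,t,(.4574+c*p[0]-s*p[1],.2458+s*p[0]+c*p[1],p[2])); print(p,(u-[180,100])*3)
E
```

```text
(0, 0, 0.003) [235.8 328.8]
(0.075, -0.085, 0.008) [340.2 357.6]
(0.075, 0.085, 0.008) [306.3 276.3]
(-0.075, 0.085, 0.008) [140.1 292.8]
(-0.075, -0.085, 0.008) [152.4 378.9]
```

View pics/s2.png

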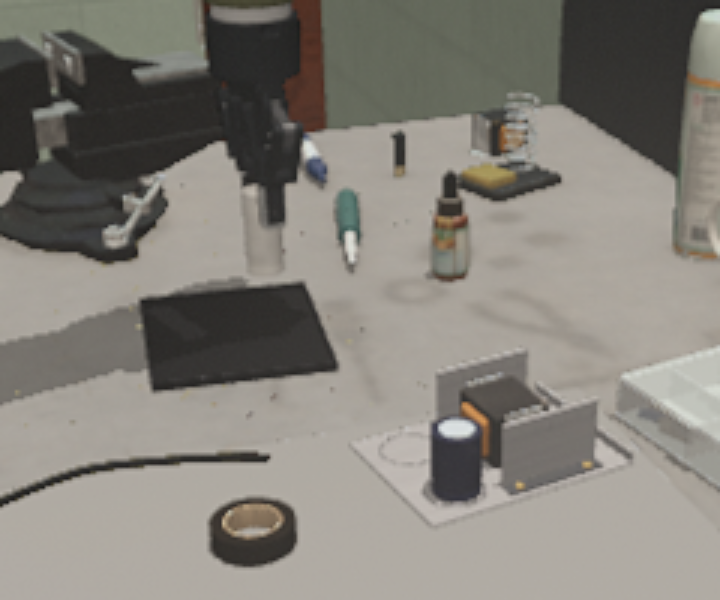

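The tray corners in the crop, (140,298), (305,285), (335,370) and (155,388), sit slightly nearer the camera than predicted. The cap hangs upright at (264,225). I'll shift 10 mm toward the rack and lower it.

drive_tool:
  commands:
    - [0,0,0.01,0.01,0]
    - [0,0,0.01,0.02,0]
    - [0,0,0.01,0.028,0]
    - [0,0,0.01,0.033,0]
    - [0,0,0.01,0.036,0]
    - [0,0,0.01,0.037,0]
    - [0,0,0.01,0.037,0]

```text
time: 5.35
tcp_pos: [0.4983, 0.2772, 0.0654]
ee_rot: [-0.0, 0.997, 0.083, 0.0]
wrist_force: [-0.2, -0.6, -0.4]
width: 0.031
grasp_force: 27.3
```

drive_tool:
  commands:
    - [0,0,0,0.001,0]
    - [0,0,0,0.002,0]
    - [0,0,0,0.003,0]
    - [0,0,0,0.003,0]
    - [0,0,0,0.003,0]

```text
time: 5.85
tcp_pos: [0.4984, 0.2771, 0.0624]
ee_rot: [-0.0, 0.997, 0.083, 0.0]
wrist_force: [-0.2, -0.1, 0.6]
width: 0.0312
grasp_force: 27.5
```

drive_tool:
  commands:
    - [0.036,0,0,0,0]
    - [0.042,0,0,0,0]
    - [0.05,0,0,0,0]
    - [0.05,0,0,0,0]
    - [0.05,0,0,-0.03,0]
    - [0.05,0,0,-0.07,0]
    - [0.05,0,0,-0.11,0]
    - [0.05,0,0,-0.11,0]

```text
time: 6.65
tcp_pos: [0.5003, 0.2778, 0.1777]
ee_rot: [-0.001, 0.997, 0.083, 0.005]
wrist_force: [-0.5, -0.4, -0.7]
width: 0.0499
grasp_force: 0.0
```

drive_tool:
  commands:
    - [0.055,0,0.05,0,0]
    - [0.055,0,0.1,0,0]
    - [0.055,0,0.15,0,0]
    - [0.055,-0.003,0.2,0,0]
    - [0.055,-0.005,0.25,0,0]
    - [0.055,-0.01,0.3,0,0]
    - [0.055,-0.01,0.331,0,0]
    - [0.055,-0.01,0.331,0,0]

```text
time: 7.45
tcp_pos: [0.5432, -0.0547, 0.1717]
ee_rot: [0.0, 0.997, 0.081, -0.0]
wrist_force: [-0.8, 1.0, 0.6]
width: 0.055
grasp_force: 0.0
```

```bash
python3 - <<'E'
from h import *
i,K,Rm,t=cam("wrist"); j=cam("side")[0]
o=np.hstack([cv2.resize(i,(400,300)),cv2.resize(j[100:280,180:420],(400,300))])
cv2.imwrite("pics/w3.png",o[:,:,::-1]); s=robot.state();print(s["time"],s["tcp_pos"],s["width"])
print(w2px(K,Rm,t,(.5436,-.051,.054))/1.6)
E
```

```text
7.55 [ 0.54282238 -0.05122429  0.17174347] 0.05538655162156483
[194.75  147.875]
```

View pics/w3.png

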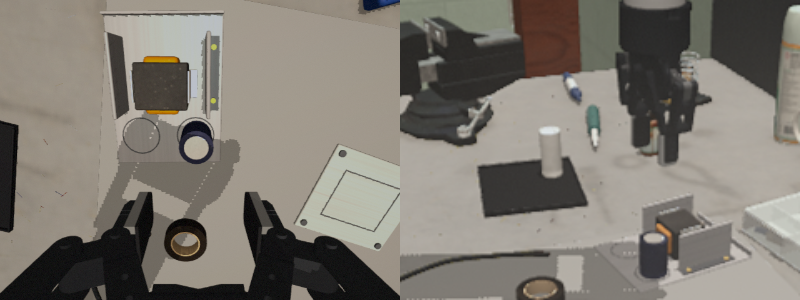

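The white cap stands upright on the tray. The blue top at (195,149) matches the prediction, so I'll descend on it.

drive_tool:
  commands:
    - [0.055,0,0,0.04,0]
    - [0.055,0,0,0.08,0]
    - [0.055,0,0,0.11,0]
    - [0.055,0,0,0.13,0]
    - [0.055,0,0,0.137,0]
    - [0.055,0,0,0.137,0]

```text
time: 8.15
tcp_pos: [0.5428, -0.05, 0.0349]
ee_rot: [-0.0, 0.997, 0.083, -0.001]
wrist_force: [-0.3, 0.2, 1.4]
width: 0.055
grasp_force: 0.0
```

drive_tool:
  commands:
    - [0.0,0,0,0,0]
    - [0.0,0,0,0,0]
    - [0.0,0,0,0,0]
    - [0.0,0,0,0,0]
    - [0.0,0,0,0,0]
    - [0.0,0,0,0,0]
  newtons: 25

```text
time: 8.75
tcp_pos: [0.5438, -0.051, 0.0366]
ee_rot: [0.0, 0.997, 0.083, 0.001]
wrist_force: [-0.3, 2.7, 6.6]
width: 0.034
grasp_force: 25.3
```

drive_tool:
  commands:
    - [0.0,0,0,-0.02,0]
    - [0.0,0,0,-0.05,0]
    - [0.0,0,0,-0.09,0]
    - [0.0,0,0,-0.1,0]
    - [0,-0.01,-0.03,-0.1,0]
    - [0,-0.02,-0.07,-0.1,0]
    - [0,-0.03,-0.11,-0.1,0]
    - [0,-0.04,-0.15,-0.1,0]

```text
time: 9.55
tcp_pos: [0.4779, 0.0914, 0.1352]
ee_rot: [-0.0, 0.997, 0.083, -0.0]
wrist_force: [-0.1, 0.2, -0.1]
width: 0.0341
grasp_force: 25.2
```

drive_tool:
  commands:
    - [0,-0.012,-0.04,0,0]
    - [0,-0.025,-0.08,0,0]
    - [0,-0.035,-0.11,0,0]
    - [0,-0.041,-0.125,0,0]
    - [0,-0.041,-0.125,0.03,0]
    - [0,-0.041,-0.125,0.06,0]
    - [0,-0.041,-0.125,0.085,0]
    - [0,-0.041,-0.125,0.085,0]

```text
time: 10.35
tcp_pos: [0.416, 0.2063, 0.0479]
ee_rot: [0.0, 0.997, 0.083, -0.003]
wrist_force: [-0.1, -0.2, -0.4]
width: 0.034
grasp_force: 25.2
```

drive_tool:
  commands:
    - [0,0,0,0.008,0]
    - [0,0,0,0.012,0]
    - [0,0,0,0.014,0]
    - [0,0,0,0.014,0]
    - [0,0,0,0.014,0]

```text
time: 10.85
tcp_pos: [0.418, 0.2068, 0.0367]
ee_rot: [-0.0, 0.997, 0.083, 0.0]
wrist_force: [-0.3, -0.6, -0.8]
width: 0.0343
grasp_force: 25.2
```

drive_tool:
  commands:
    - [0,0,0,0.001,0]
    - [0,0,0,0.001,0]
    - [0.04,0,0,0.001,0]
    - [0.055,0,0,0.001,0]
    - [0.055,0,0,0.001,0]
    - [0.055,0,0,-0.04,0]
    - [0.055,0,0,-0.09,0]
    - [0.055,0,0,-0.14,0]

```text
time: 11.65
tcp_pos: [0.4173, 0.2066, 0.1779]
ee_rot: [0.0, 0.997, 0.083, -0.001]
wrist_force: [1.4, -0.2, -0.3]
width: 0.0551
grasp_force: 0.0
```

drive_tool:
  commands:
    - [0.085,0,0.04,-0.03,-0.15]
    - [0.085,0,0.04,-0.06,-0.3]
    - [0.085,0,0.04,-0.06,-0.3]
    - [0.085,0,0.04,-0.06,-0.3]

```text
time: 12.05
tcp_pos: [0.4243, 0.1673, 0.2362]
ee_rot: [0.0, 0.973, 0.23, 0.0]
wrist_force: [0.1, -0.4, -0.1]
width: 0.085
grasp_force: 0.0
```

```bash
python3 - <<'E'
from h import *
i,K,Rm,t=cam("wrist"); cv2.imwrite("pics/w4.png",i[:,:,::-1])
s=robot.state();print(s["time"],s["tcp_pos"],s["ee_rot"],s["qpos"])
for p in [(.075,-.085,.008),(.075,.085,.008),(-.075,.085,.008),(-.075,-.085,.008)]:
    c,s=np.cos(-.104),np.sin(-.104); print(w2px(K,Rm,t,(.4574+c*p[0]-s*p[1],.2458+s*p[0]+c*p[1],p[2])))
E
```

```text
12.1 [0.42395534 0.16740573 0.23541923] [-1.09909273e-04  9.73180975e-01  2.30039764e-01 -6.96474697e-04] [1.18037322e-01 1.69167864e-01 1.70839603e+00 6.27264570e-05
 1.26543768e+00 1.22457755e+00]
[387.5  98.1]
[199.6 -33.3]
[116.1 142.2]
[290.5 245.8]
```

View pics/w4.png

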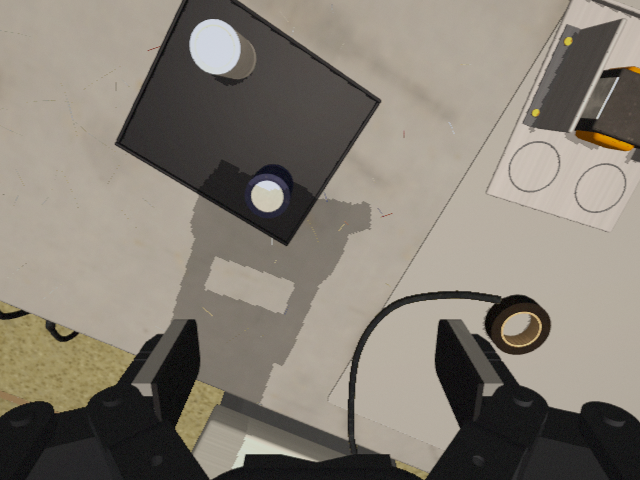

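Both capacitors stand upright inside the tray: white top (216,46), blue top (268,195), tray corners (118,144), (287,244) and (379,100). Next is the transformer.

drive_tool:
  commands:
    - [0.085,0.01,0.03,0,-0.15]
    - [0.085,0.02,0.07,0,-0.3]
    - [0.085,0.03,0.11,0,-0.45]
    - [0.085,0.04,0.15,0,-0.6]
    - [0.085,0.055,0.19,0,-0.75]
    - [0.085,0.07,0.22,0,-0.9]
    - [0.085,0.075,0.235,0,-1.05]
    - [0.085,0.075,0.235,0,-1.2]

```text
time: 12.9
tcp_pos: [0.5976, -0.0102, 0.2336]
ee_rot: [-0.002, 0.672, 0.741, -0.001]
wrist_force: [0.1, 0.2, 1.0]
width: 0.0851
grasp_force: 0.0
```

drive_tool:
  commands:
    - [0.085,0,0,0,-0.073]
    - [0.085,0,0,0,-0.073]
    - [0.085,0,0,0,-0.073]

```text
time: 13.2
tcp_pos: [0.5967, -0.0086, 0.2352]
ee_rot: [-0.001, 0.646, 0.763, -0.0]
wrist_force: [-0.8, -0.3, 0.2]
width: 0.085
grasp_force: 0.0
```

```bash
python3 - <<'E'
from h import *
s=robot.state();print(s["time"],s["tcp_pos"],s["ee_rot"],s["qpos"])
i,K,Rm,t=cam("wrist"); cv2.imwrite("pics/w5.png",i[:,:,::-1])
print(w2px(K,Rm,t,(.596,-.0095,.048)))
E
```

```text
13.2 [ 0.59669089 -0.00857743  0.23517184] [-8.49445766e-04  6.46225756e-01  7.63145685e-01 -4.63835389e-04] [-2.10511286e-01  4.80773746e-01  1.28160049e+00 -1.51449894e-05
  1.38115403e+00 -3.76047189e-01]
[316.6 211.3]
```

View pics/w5.png

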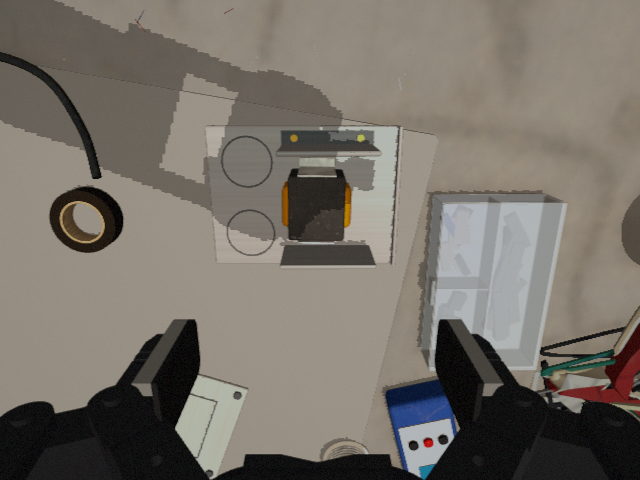

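The transformer top spans (289,170)–(344,241), so I'll shift 3 mm and descend straight down.

drive_tool:
  commands:
    - [0.085,0.003,0,0.04,0]
    - [0.085,0.003,0,0.08,0]
    - [0.085,0.003,0,0.12,0]
    - [0.085,0.003,0,0.15,0]
    - [0.085,0.003,0,0.18,0]
    - [0.085,0.003,0,0.2,0]
    - [0.085,0.003,0,0.209,0]
    - [0.085,0.003,0,0.209,0]

```text
time: 14.05
tcp_pos: [0.596, -0.0058, 0.0264]
ee_rot: [-0.001, 0.646, 0.764, -0.0]
wrist_force: [-0.4, 0.5, -0.2]
width: 0.0851
grasp_force: 0.0
```

drive_tool:
  commands:
    - [0.0,0,0,0,0]
    - [0.0,0,0,0,0]
    - [0.0,0,0,0,0]
    - [0.0,0,0,0,0]
    - [0.0,0,0,0,0]
    - [0.0,0,0,0,0]
  newtons: 45

```text
time: 14.65
tcp_pos: [0.597, -0.0061, 0.0289]
ee_rot: [0.001, 0.645, 0.764, 0.0]
wrist_force: [-2.5, 0.9, 5.9]
width: 0.0543
grasp_force: 47.8
```

drive_tool:
  commands:
    - [0,0,0,-0.015,0]
    - [0,0,0,-0.04,0]
    - [0,0,0,-0.08,0]
    - [0,0,0,-0.11,0]
    - [0,0,0,-0.12,0]
    - [0,-0.02,-0.01,-0.12,0]
    - [0,-0.05,-0.03,-0.12,0.08]
    - [0,-0.08,-0.05,-0.12,0.16]

```text
time: 15.45
tcp_pos: [0.5596, -0.0938, 0.1467]
ee_rot: [-0.001, 0.705, 0.709, -0.0]
wrist_force: [0.5, -1.1, -2.3]
width: 0.0538
grasp_force: 49.1
```

```bash
python3 - <<'E'
from h import *
i=cam("side")[0]; j=cam("scene")[0]
o=np.hstack([cv2.resize(i[120:300,200:440],(400,300)),cv2.resize(j[120:300,180:420],(400,300))])
cv2.imwrite("pics/s6.png",o[:,:,::-1])
E
```

```text
(no output)
```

View pics/s6.png

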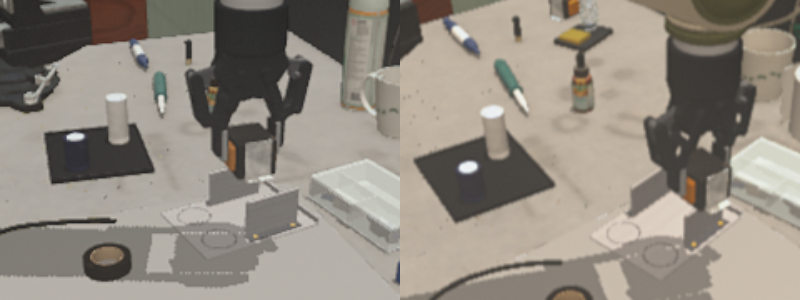

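The transformer hangs level at about (250,148) in the left crop, and both capacitors stand on the tray. I'll carry it to the plate.

drive_tool:
  commands:
    - [0,-0.04,-0.02,0,0.05]
    - [0,-0.08,-0.04,0,0.1]
    - [0,-0.12,-0.055,0,0.15]
    - [0,-0.15,-0.068,0,0.18]
    - [0,-0.172,-0.073,0,0.18]
    - [0,-0.179,-0.073,0.02,0.18]
    - [0,-0.179,-0.073,0.05,0.18]
    - [0,-0.179,-0.073,0.05,0.18]

```text
time: 16.35
tcp_pos: [0.4872, -0.2712, 0.0936]
ee_rot: [-0.004, 0.765, 0.644, -0.001]
wrist_force: [-0.3, 0.0, -3.7]
width: 0.0543
grasp_force: 49.4
```

```bash
python3 - <<'E'
from h import *
s=robot.state();print(s["time"],s["tcp_pos"],2*np.arctan2(s["ee_rot"][2],s["ee_rot"][1]))
i=cam("side")[0]; j=cam("scene")[0]
o=np.hstack([cv2.resize(i[220:400,250:490],(400,300)),cv2.resize(j[240:420,270:510],(400,300))])
cv2.imwrite("pics/s7.png",o[:,:,::-1])
E
```

```text
16.35 [ 0.48721991 -0.27122735  0.09356937] 1.3987175915781864
```

View pics/s7.png

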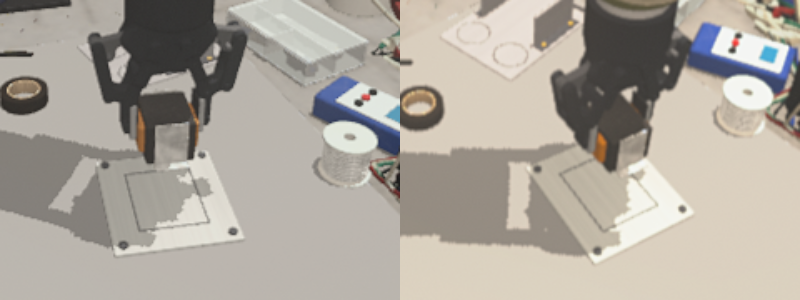

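drive_tool:
  commands:
    - [0,0,0,0.02,0]
    - [0,0,0,0.04,0]
    - [0,0,0,0.052,0]
    - [0,0,0,0.058,0]
    - [0,0,0,0.06,0]
    - [0,0,0,0.06,0]
    - [0,0,0,0.06,0]

```text
time: 17.15
tcp_pos: [0.4893, -0.2731, 0.0381]
ee_rot: [0.001, 0.765, 0.644, 0.0]
wrist_force: [0.3, 0.1, -2.3]
width: 0.0539
grasp_force: 49.3
```

```bash
python3 - <<'E'
from h import *
s=robot.state();print(s["time"],s["tcp_pos"],s["wrist_force"])
i=cam("side")[0]; j=cam("scene")[0]
o=np.hstack([cv2.resize(i[270:390,285:445],(400,300)),cv2.resize(j[300:420,320:480],(400,300))])
cv2.imwrite("pics/s8.png",o[:,:,::-1])
E
```

```text
17.15 [ 0.4893349  -0.27309958  0.03811058] [ 0.26731292  0.13714669 -2.26940414]
```

View pics/s8.png

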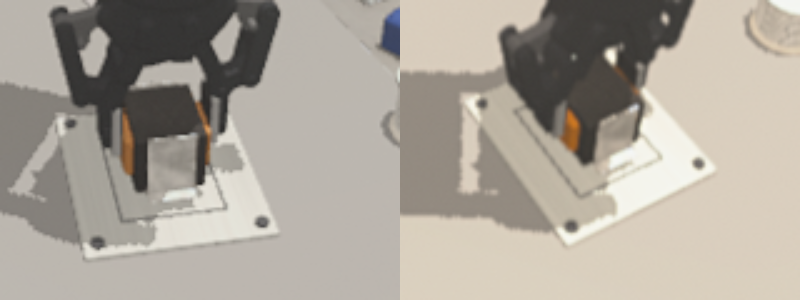

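It is square over the outline and about 8 mm above the plate. Lower gently.

drive_tool:
  commands:
    - [0,0,0,0.003,0]
    - [0,0,0,0.005,0]
    - [0,0,0,0.007,0]
    - [0,0,0,0.008,0]
    - [0,0,0,0.008,0]

```text
time: 17.75
tcp_pos: [0.4889, -0.2728, 0.03]
ee_rot: [-0.0, 0.765, 0.644, -0.0]
wrist_force: [-2.8, 2.8, 7.4]
width: 0.0545
grasp_force: 50.4
```

drive_tool:
  commands:
    - [0.06,0,0,0,0]
    - [0.075,0,0,0,0]
    - [0.085,0,0,0,0]
    - [0.085,0,0,0,0]
    - [0.085,0,0,0,0]
    - [0.085,0,0,-0.03,0]
    - [0.085,0,0,-0.08,0]
    - [0.085,0,0,-0.13,0]

```text
time: 18.55
tcp_pos: [0.4886, -0.2725, 0.1605]
ee_rot: [-0.001, 0.765, 0.644, -0.0]
wrist_force: [0.2, -0.3, 0.2]
width: 0.0854
grasp_force: 0.0
```

drive_tool:
  commands:
    - [0.085,-0.05,0,-0.04,0]
    - [0.085,-0.08,0,-0.07,0]
    - [0.085,-0.08,0,-0.07,0]
    - [0.085,-0.08,0,-0.07,0]

```text
time: 18.95
tcp_pos: [0.4751, -0.3523, 0.2295]
ee_rot: [0.0, 0.766, 0.643, 0.0]
wrist_force: [-0.0, -0.7, -1.5]
width: 0.0849
grasp_force: 0.0
```

```bash
python3 - <<'E'
from h import *
s=robot.state();print(s["time"],s["tcp_pos"],s["ee_rot"],s["qpos"])
i,K,Rm,t=cam("wrist"); cv2.imwrite("pics/w9.png",i[:,:,::-1])
E
```

```text
18.95 [ 0.47505437 -0.35227539  0.22946015] [4.25142208e-04 7.65707998e-01 6.43188210e-01 8.33372647e-05] [-8.36062252e-01  4.71135755e-01  1.31128259e+00  1.39021492e-04
  1.35831856e+00 -6.62604867e-01]
```

View pics/w9.png

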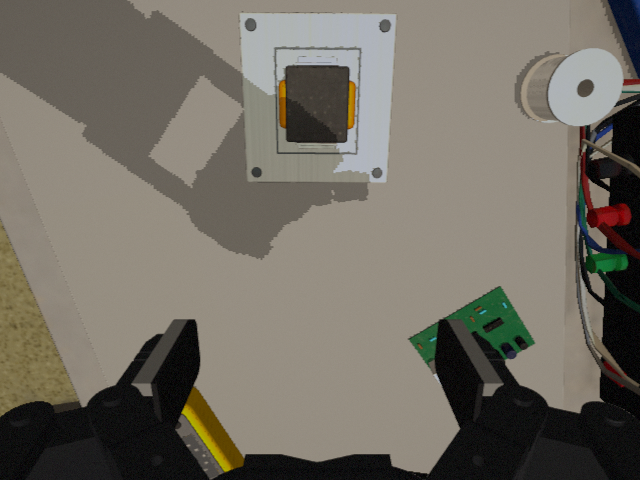

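The transformer is centred and square: body (286,65)–(350,142) inside the outline (275,48)–(361,153). Now I'll return the squat capacitor.

drive_tool:
  commands:
    - [0.055,0.045,-0.012,0,0.15]
    - [0.055,0.09,-0.025,0,0.3]
    - [0.055,0.135,-0.037,0,0.45]
    - [0.055,0.18,-0.05,0,0.6]
    - [0.055,0.225,-0.062,0,0.75]
    - [0.055,0.27,-0.075,0,0.9]
    - [0.055,0.315,-0.087,0,1.05]
    - [0.055,0.36,-0.1,0,1.2]

```text
time: 19.8
tcp_pos: [0.4384, 0.0116, 0.2279]
ee_rot: [-0.001, 0.992, 0.129, -0.001]
wrist_force: [1.4, 0.0, -1.1]
width: 0.055
grasp_force: 0.0
```

drive_tool:
  commands:
    - [0.055,0.004,-0.045,0,0.032]
    - [0.055,0.008,-0.09,0,0.032]
    - [0.055,0.012,-0.135,0,0.032]
    - [0.055,0.017,-0.175,0,0.032]
    - [0.055,0.017,-0.188,0,0.032]
    - [0.055,0.017,-0.188,0,0.032]
    - [0.055,0.017,-0.188,0,0.032]

```text
time: 20.5
tcp_pos: [0.4071, 0.1942, 0.2286]
ee_rot: [0.0, 0.993, 0.116, -0.001]
wrist_force: [0.7, -0.9, -1.1]
width: 0.055
grasp_force: 0.0
```

drive_tool:
  commands:
    - [0.055,0.0135,-0.01,0.03,0.066]
    - [0.055,0.0135,-0.01,0.05,0.066]
    - [0.055,0.0135,-0.01,0.05,0.066]
    - [0.055,0.0135,-0.01,0.05,0.066]

```text
time: 20.9
tcp_pos: [0.4187, 0.2066, 0.1797]
ee_rot: [0.0, 0.997, 0.082, -0.0]
wrist_force: [-0.7, 0.8, 0.9]
width: 0.0549
grasp_force: 0.0
```

drive_tool:
  commands:
    - [0.055,-0.001,0,0.04,0]
    - [0.055,-0.001,0,0.08,0]
    - [0.055,-0.001,0,0.11,0]
    - [0.055,-0.001,0,0.135,0]
    - [0.055,-0.001,0,0.144,0]
    - [0.055,-0.001,0,0.144,0]

```text
time: 21.5
tcp_pos: [0.4177, 0.2069, 0.0356]
ee_rot: [0.0, 0.997, 0.082, -0.0]
wrist_force: [-0.0, 0.2, 0.3]
width: 0.0552
grasp_force: 0.0
```

drive_tool:
  commands:
    - [0.0,0,0,0,0]
    - [0.0,0,0,0,0]
    - [0.0,0,0,0,0]
    - [0.0,0,0,0,0]
    - [0.0,0,0,0,0]
    - [0.0,0,0,0,0]
  newtons: 25

```text
time: 22.1
tcp_pos: [0.4185, 0.2074, 0.0369]
ee_rot: [-0.0, 0.997, 0.083, 0.002]
wrist_force: [-1.5, -0.6, 8.3]
width: 0.0343
grasp_force: 24.9
```

drive_tool:
  commands:
    - [0,0,0,-0.02,0]
    - [0,0,0,-0.05,0]
    - [0,0,0,-0.09,0]
    - [0,0,0,-0.1,0]
    - [0,0.01,0.03,-0.1,0]
    - [0,0.02,0.07,-0.1,0]
    - [0,0.033,0.11,-0.1,0]
    - [0,0.045,0.15,-0.1,0]

```text
time: 22.9
tcp_pos: [0.487, 0.0652, 0.1357]
ee_rot: [0.0, 0.997, 0.083, 0.0]
wrist_force: [1.3, 0.2, -0.3]
width: 0.0342
grasp_force: 25.3
```

drive_tool:
  commands:
    - [0,0.012,0.04,0,0]
    - [0,0.024,0.08,0,0]
    - [0,0.034,0.11,0,0]
    - [0,0.036,0.124,0,0]
    - [0,0.036,0.124,0.03,0]
    - [0,0.036,0.124,0.06,0]
    - [0,0.036,0.124,0.085,0]
    - [0,0.036,0.124,0.085,0]

```text
time: 23.7
tcp_pos: [0.5403, -0.0486, 0.0477]
ee_rot: [-0.001, 0.997, 0.083, -0.003]
wrist_force: [0.2, -0.1, 0.3]
width: 0.0346
grasp_force: 25.3
```

drive_tool:
  commands:
    - [0,0,0,0.007,0]
    - [0,0,0,0.011,0]
    - [0,0,0,0.013,0]
    - [0,0,0,0.013,0]
    - [0,0,0,0.013,0]

```text
time: 24.2
tcp_pos: [0.5427, -0.0498, 0.038]
ee_rot: [0.0, 0.997, 0.082, 0.001]
wrist_force: [0.3, 0.5, 3.6]
width: 0.0341
grasp_force: 25.5
```

drive_tool:
  commands:
    - [0,0,0,0.001,0]
    - [0,0,0,0.001,0]
    - [0.04,0,0,0.001,0]
    - [0.055,0,0,0.001,0]
    - [0.055,0,0,0.001,0]
    - [0.055,0,0,-0.04,0]
    - [0.055,0,0,-0.09,0]
    - [0.055,0,0,-0.14,0]

```text
time: 25.0
tcp_pos: [0.5419, -0.0496, 0.1788]
ee_rot: [-0.0, 0.997, 0.082, -0.001]
wrist_force: [0.2, 0.2, 0.8]
width: 0.0548
grasp_force: 0.0
```

drive_tool:
  commands:
    - [0.05,0.001,-0.045,0,0]
    - [0.05,0.003,-0.09,0,0]
    - [0.05,0.004,-0.135,0,0]
    - [0.05,0.006,-0.18,0,0]
    - [0.05,0.008,-0.225,0,0]
    - [0.05,0.01,-0.27,0,0]
    - [0.05,0.01,-0.315,0,0]
    - [0.05,0.01,-0.331,0,0]

```text
time: 25.8
tcp_pos: [0.4966, 0.2817, 0.1771]
ee_rot: [-0.0, 0.996, 0.084, -0.0]
wrist_force: [-0.1, -0.6, 0.0]
width: 0.0499
grasp_force: 0.0
```

drive_tool:
  commands:
    - [0.05,0,0,0,0]
    - [0.05,0,0,0,0]
    - [0.05,0,0,0,0]

```text
time: 26.1
tcp_pos: [0.4983, 0.2771, 0.1773]
ee_rot: [0.0, 0.997, 0.082, -0.0]
wrist_force: [0.2, -0.3, 0.7]
width: 0.0497
grasp_force: 0.0
```

Exactly over the tall capacitor; descend 115 mm.

drive_tool:
  commands:
    - [0.05,0,0,0.03,0]
    - [0.05,0,0,0.06,0]
    - [0.05,0,0,0.09,0]
    - [0.05,0,0,0.107,0]
    - [0.05,0,0,0.115,0]
    - [0.05,0,0,0.115,0]

```text
time: 26.7
tcp_pos: [0.4979, 0.2776, 0.0618]
ee_rot: [0.0, 0.997, 0.082, -0.001]
wrist_force: [0.6, 0.9, -0.1]
width: 0.0498
grasp_force: 0.0
```

drive_tool:
  commands:
    - [0.0,0,0,0,0]
    - [0.0,0,0,0,0]
    - [0.0,0,0,0,0]
    - [0.0,0,0,0,0]
    - [0.0,0,0,0,0]
    - [0.0,0,0,0,0]
  newtons: 25

```text
time: 27.3
tcp_pos: [0.4986, 0.2784, 0.0635]
ee_rot: [-0.0, 0.997, 0.083, 0.001]
wrist_force: [0.7, -2.7, 5.9]
width: 0.0308
grasp_force: 27.7
```

drive_tool:
  commands:
    - [0,0,0,-0.02,0]
    - [0,0,0,-0.05,0]
    - [0,0,0,-0.08,0]
    - [0,0,0,-0.09,0]
    - [0,0,0.03,-0.09,0]
    - [0,-0.002,0.07,-0.09,0]
    - [0,-0.004,0.11,-0.09,0]
    - [0,-0.005,0.15,-0.09,0]

```text
time: 28.1
tcp_pos: [0.517, 0.1284, 0.1515]
ee_rot: [-0.0, 0.997, 0.083, -0.001]
wrist_force: [1.4, -0.3, -1.4]
width: 0.0312
grasp_force: 26.7
```

drive_tool:
  commands:
    - [0,-0.001,0.04,0,0]
    - [0,-0.002,0.08,0,0]
    - [0,-0.004,0.105,0,0]
    - [0,-0.004,0.115,0,0]
    - [0,-0.004,0.115,0,0]
    - [0,-0.004,0.115,0.03,0]
    - [0,-0.004,0.115,0.06,0]
    - [0,-0.004,0.115,0.075,0]

```text
time: 28.9
tcp_pos: [0.5311, 0.0173, 0.0748]
ee_rot: [-0.001, 0.997, 0.083, -0.002]
wrist_force: [0.3, -0.1, -0.6]
width: 0.0312
grasp_force: 26.7
```

drive_tool:
  commands:
    - [0,0,0,0.006,0]
    - [0,0,0,0.01,0]
    - [0,0,0,0.013,0]
    - [0,0,0,0.013,0]
    - [0,0,0,0.013,0]

```text
time: 29.4
tcp_pos: [0.5328, 0.0156, 0.0649]
ee_rot: [0.0, 0.997, 0.083, 0.0]
wrist_force: [0.5, -1.1, -1.3]
width: 0.0314
grasp_force: 26.7
```

drive_tool:
  commands:
    - [0,0,0,0.001,0]
    - [0,0,0,0.002,0]
    - [0,0,0,0.002,0]
    - [0.037,0,0,0.002,0]
    - [0.045,0,0,0.002,0]
    - [0.048,0,0,0.002,0]
    - [0.048,0,0,0.002,0]

```text
time: 30.1
tcp_pos: [0.5324, 0.0156, 0.0622]
ee_rot: [-0.0, 0.997, 0.082, -0.0]
wrist_force: [0.8, 0.9, -0.6]
width: 0.0483
grasp_force: 0.0
```

drive_tool:
  commands:
    - [0.048,0,0,-0.03,0]
    - [0.048,0,0,-0.07,0]
    - [0.048,0,0,-0.12,0]
    - [0.048,0,0,-0.16,0]
    - [0.05,0,0,-0.18,0]
    - [0.05,0,0,-0.18,0]
    - [0.05,0,0,-0.18,0]

```text
time: 30.8
tcp_pos: [0.5322, 0.0156, 0.2416]
ee_rot: [-0.0, 0.997, 0.082, -0.0]
wrist_force: [-0.3, 0.6, -0.1]
width: 0.0501
grasp_force: 0.0
```

```bash
python3 - <<'E'
from h import *
i,K,Rm,t=cam("wrist"); j=cam("scene")[0]
cv2.imwrite("pics/w10.png",np.hstack([cv2.resize(i,(400,300)),cv2.resize(j[180:420,180:500],(400,300))])[:,:,::-1])
s=robot.state();print(s["time"],s["tcp_pos"],s["wrist_force"])
print(w2px(K,Rm,t,(.5333,.0143,.079))/1.6,w2px(K,Rm,t,(.5436,-.0515,.054))/1.6)
E
```

```text
30.9 [0.53197309 0.01564313 0.24075666] [ 0.02157662  0.33961607 -0.00584066]
[199.6875 135.625 ] [253.1875 130.6875]
```

View pics/w10.png

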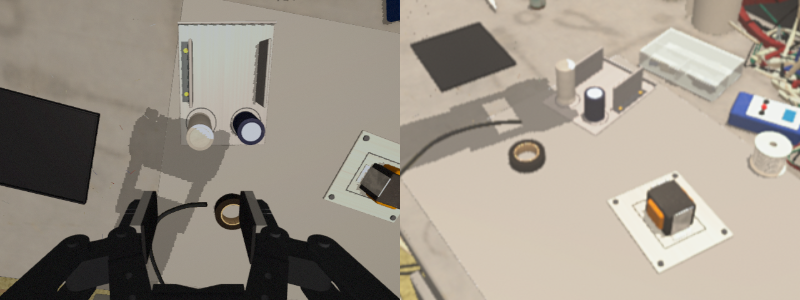

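Both capacitors stand upright on their rings, with tops at (200,136) and (252,131) matching their starting positions. The transformer is centred on the plate.

```bash
python3 -c "
from plant import robot
print(robot.finish_job())"
```

```text
the job is handed in; nothing more can be done
None
```

The job is handed in at about 31 s: the transformer sits centred and square on the plate, both capacitors are back upright on their marks within about 2 mm by camera, the bystanders were not touched, and the judge returned no verdict.

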